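# Set the length stop and snap its tamper cap on

## Robot

A 6-joint arm with a two-finger parallel gripper is mounted at the origin on the work surface. World frame = base frame: x ahead of the robot, y to its left, z up, the work surface at z = 0. Lengths are in m, angles in rad, forces in N, time in s.
With the tool pointing down it reaches from about 0.275 to 0.75 m from the base axis. Payload 10.2 kg.
Tool frame: the origin (TCP) lies on the front face of the gripper's body, between the roots of the fingers; the fingertips stand 64 mm ahead of it and the grasp point (between the pads) lies 45 mm ahead of it (ctrl.tcp_to_tips is the distance from the TCP to the fingertips, in m); z points along the fingers, y is the line along which they close (so a half turn about z gives the same grasp; the last joint's range is limited). The gripper opens to 88 mm and grips with 3 to 60 N. Pads are 18 mm wide; open, the fingers measure 123 mm over their backs; the gripper's body (75 mm by 187 mm) begins 45 mm behind the grasp point.
Start: joints at [-1.385, 0.313, 1.498, -0, 1.331, -0.223], TCP at [0.209, -0.482, 0.303] pointing down, gripper open.
Joint ranges: [-2.94, 2.94], [-0.97, 2.17], [0.19, 2.56], [-1.23, 4.37], [0.02, 3.11], [-2.88, 2.88]. Speed limits (rad/s): [2.39, 2.39, 3.01, 3.14, 3.14, 3.14].

## Interface

Orientations are given as a unit quaternion [x, y, z, w].
In Python, from bench import ctrl gives the robot as it stands.
- The arm moves only by the tool apply_moves, never from a script. Its argument "series" is a list of rows, each a list of 7 numbers: the shift along the tool's x, y, z normalised to -1 to 1, where 1 is 500 mm, then the turn, a rotation vector about the tool's x, y, z normalised to -1 to 1, where 1 is pi rad, then the opening, from 0 (shut) to 1 (fully open). A call has exactly 5 rows; each row is the pose to reach, as a shift and turn from the pose commanded when the call began, along the tool's axes at that moment, turning the shorter way round; what a row does not reach only later rows make up. A row lasts 1/10 s, in which the tool goes at most 50 mm and 8.59 degrees, less where a joint would pass 70% of its speed; a pose out of reach is approached as far as the arm can. A call with a number of a shift or a turn outside -1 to 1 is refused whole. A call with a gripper value outside its range is refused whole. The fingers move at their own pace and stop on an object; "newtons" is the grip in N (left out, the last holds). Time passes only in rows, so rows that repeat a pose let the fingers close, or fill a call up. It gives the time, the measured TCP pose, the force, the opening and the grip force at its end, in the units of the state.
- ctrl.sense(): the state, without advancing time (a new reading comes with each control period).
- ctrl.get_image(name): name is "scene" or "top" or "wrist"; returns a dict with "color" (384x512x3 uint8, blue, green, red), "K" (3x3 intrinsics, pixels), "dist" ([k1, k2, p1, p2, k3] as OpenCV has them; the pictures are not rectified), "R" (3x3) and "t" (3): a world point X has camera coordinates R X + t; the wrist camera has in their place "hand_eye" (4x4, takes a point from camera to tool coordinates, whose origin is the TCP and whose axes are the flange's). Camera axes: x right, y down, z forward; pixel columns grow to the right and rows downward; lengths in m; the calibration is good to about 2 mm. A picture is of the moment at which its call begins: read the wrist's pose just before it. There is no depth.
- ctrl.close_job(): hands the job in; it is judged then, once.
The state is a dict: "time": time; "joints": joint angles; "joint_vel": joint speeds; "joint_torque": joint torques, N m; "ee_pos": TCP position; "tool_rot": TCP orientation; "contact_force": force on the tool from outside, world axes, zero at the start; "torque": the same for the moment, N m; "width": opening from 0.0 (shut) to 1.0 (fully open); "gripper_force": force on a finger pad.
Only numpy, scipy, OpenCV 4.12 (cv2) and the standard library are available. Lean on these libraries where they do the work, as an engineer would, in place of code of your own. Each camera call takes 0.05 s, during which the arm holds its last target. There are 200 camera calls.

## Task

Unlock the clamp lever on the length stop, slide the carriage until its red pointer stands over the yellow band (not the blue one), and lock the lever fully again. Then fetch the red snap cap and press it onto the stud on the carriage until it clicks, keep pressing past the click until it is fully home against its sprung seal, and finish with the fingers still holding the cap pressed home. Leave the screwdriver, the can and the bearing alone.

Things in the scene. Friction and masses are not known exactly. Their poses are not given: they have to be found in the camera images.
- rail: grey base plate 150 x 420 mm with an aluminium rail along its y axis and a white scale strip along its +x edge, fixed to the bench, overall 34 mm high at its end stops. Origin: under the plate on the bench, in line (in x) with the carriage slide; y runs along the rail
- carriage (a joint): position of the blue carriage along the rail (m), 0 in the middle, grows along the rail's +y, range -0.115 to 0.115; when unlocked it slides with about 6 N of friction and stays where it is left; when locked a friction brake holds it (against about 20 N)
- pointer (a point): tip of the red pointer that sticks out of the carriage's +x side, just above the scale strip; its y along the rail is to agree with that of the yellow band's middle
- grip_plate (a point): middle of the top edge of the upright aluminium grip plate that is part of the carriage: 12 mm thick along the rail's y, 26 mm wide across, standing 35 mm above the carriage's flat top. Pinch it from above across its thickness to slide the carriage. The carriage's flat blue top (95 x 120 mm) lies 46 mm above the bench
- yellow_band: yellow band on the scale strip, 12 mm wide along the rail, 28 mm across, 1 mm thick; origin at its middle, y along the rail. The pointer goes here
- blue_band: blue band of the same size on the other side of the scale: not the target
- lever (a joint): angle of the clamp lever about an upright axis (rad): 0 = fully locked, lever along the rail's +y; grows counter-clockwise seen from above to 1.4 = fully unlocked, lever pointing away from the rail's middle to its -x side. It stays where it is left (about 2 N at the knob); the brake is free above 0.67
- lever_axis (a point): point on the lever's upright turning axis, on top of its steel hub (hub 26 mm in diameter), 60 mm above the bench
- lever_knob (a point): middle of the top of the orange upright round knob at the lever's end, 16 mm in diameter, 60 mm from the lever's axis; the knob stands 28 mm above the black lever arm (14 mm wide), whose top is 60 mm above the bench, so the knob's top is at 88 mm
- stud_seat (a point): point on the upright axis of the steel press stud (18 mm in diameter, coned top 25 mm above this point), where the centre of the cap's underside lies when fully home, 51 mm above the bench. Coming down, the cap meets the stud's sprung brass balls 15 mm above this point, needs about 10 N to pass them and snaps (the force drops away) about 9 mm above it. The stud's top stops the cap when home
- seal (a joint): compression (m) of the black sprung rubber ring (34 mm in diameter) at the stud's foot: 0 free, about 0.0006 with the cap snapped on but let go (cap then about 3.5 mm above home), 0.004 with the cap held fully home, which takes about 8 N; 2 N per mm
- cap: loose red round plastic snap cap with a white dot on its closed top, 38 mm in outside diameter, 34 mm high, 35 g, standing mouth down on the bench. Origin: centre of its underside, z up. Its mouth is 22 mm in diameter (lip 3 mm high), the bore above 29 mm wide and 25 mm deep. Any yaw will do
- screwdriver: screwdriver with a black handle lying loose on the bench; leave it alone
- oil_can: loose round can, 56 mm in diameter, 130 mm high, origin under its centre; leave it alone
- bearing: loose steel bearing ring lying flat, 48 mm in diameter, 14 mm high, origin under its centre; leave it alone
There are look-alikes about, which are no part of the job. There is more than one size of the cap; the one meant has the size given above.

How it is judged:
By the outcome, as a careful person would: the job done as asked, in the order asked, and still so for the second after the job is handed in, while the arm keeps its last pose, push and grip.
It also fails if it takes over 72 s, if anything falls off the work surface, if the arm or the gripper's body presses on something with over 40 N, if the wrist force passes 120 N, or if a joint passes its speed limit or range.

## Working session

There is one attempt and no reset: what is moved stays moved. The work goes in short steps, Python scripts to look and compute and a tool call to move; the robot and the scene stay as the last step left them, time stands still between calls to the robot, and variables do not carry over. Pictures are saved under pics/ and viewed, at most 10 in all, crops included, and the job is handed in when it is done.

Besides the shell and the picture viewer there is one more tool, called as name(argument=value, ...) on one line, values as JSON. apply_moves: Moves the arm, as the interface text tells. Its arguments: {"type":"object","properties":{"series":{"type":"array","items":{"type":"array","items":{"type":"number"}}},"newtons":{"type":"number"}},"required":["series"]}

```bash
mkdir -p pics; ls
cat > h.py <<'E'
import numpy as np, cv2
from scipy.spatial.transform import Rotation as Ro
from bench import ctrl
def snap(name,fn):
    s=ctrl.sense(); d=ctrl.get_image(name)
    if name=="wrist":
        T=np.eye(4);T[:3,:3]=Ro.from_quat(s["tool_rot"]).as_matrix();T[:3,3]=s["ee_pos"]
        W=T@np.array(d["hand_eye"]); R=W[:3,:3].T; t=-R@W[:3,3]
    else: R=np.array(d["R"]);t=np.array(d["t"]).ravel()
    np.savez(f"pics/{fn}.npz",K=d["K"],dist=d["dist"],R=R,t=t,color=d["color"])
    cv2.imwrite(f"pics/{fn}.png",d["color"]); return d
def crop(fn,x0,y0,x1,y1,s,out):
    c=np.load(f"pics/{fn}.npz")["color"][y0:y1,x0:x1]
    cv2.imwrite(f"pics/{out}.png",cv2.resize(c,None,fx=s,fy=s,interpolation=cv2.INTER_CUBIC))
def pt(fn,u,v,z):
    d=np.load(f"pics/{fn}.npz")
    n=cv2.undistortPoints(np.array([[[u,v]]],float),d["K"],d["dist"])[0,0]
    r=d["R"].T@np.array([n[0],n[1],1]); c=-d["R"].T@d["t"]
    return c+r*(z-c[2])/r[2]
def proj(fn,X):
    d=np.load(f"pics/{fn}.npz")
    return cv2.projectPoints(np.array(X,float).reshape(-1,3),cv2.Rodrigues(d["R"])[0],d["t"],d["K"],d["dist"])[0].reshape(-1,2)
E
python3 - <<'E'
from h import *
print(ctrl.sense())
for n in("top","scene"): snap(n,n+"0")
a=[cv2.imread(f"pics/{n}0.png") for n in("top","scene")]
cv2.imwrite("pics/t.png",cv2.resize(a[0],(800,600),interpolation=cv2.INTER_CUBIC));
cv2.imwrite("pics/s.png",cv2.resize(a[1],(800,600),interpolation=cv2.INTER_CUBIC))
E
```

```text
pics
{'time': 0.0, 'joints': array([-1.38537202e+00,  3.13459509e-01,  1.49842120e+00,  2.82264576e-06,
        1.33095852e+00, -2.23383928e-01]), 'joint_vel': array([-0.00073038, -0.0013793 ,  0.00168949,  0.00175379,  0.0007057 ,
       -0.00078756]), 'joint_torque': array([-5.37518463e-04, -4.02211404e+01, -2.52269500e+01,  6.93738833e-02,
        3.52671370e-02, -9.63958087e-05]), 'ee_pos': array([ 0.20866398, -0.48158413,  0.30216212]), 'tool_rot': array([ 9.79181990e-01,  2.02983352e-01,  1.31996051e-05, -6.23147520e-04]), 'contact_force': array([ 0.15706866, -0.11326723,  0.29585936]), 'torque': array([0.01091407, 0.00760559, 0.00335635]), 'gripper_force': 0.0, 'width': 1.0008300163264687}
```

View pics/t.png

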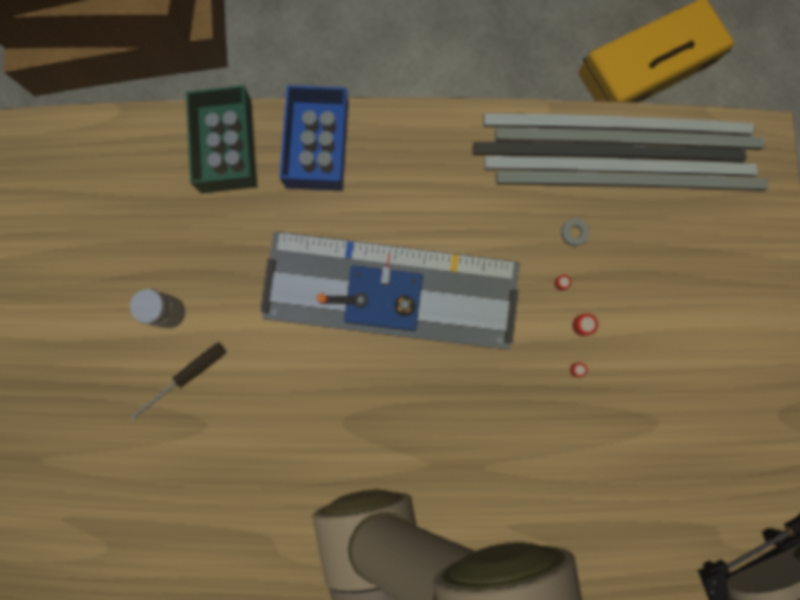

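View pics/s.png

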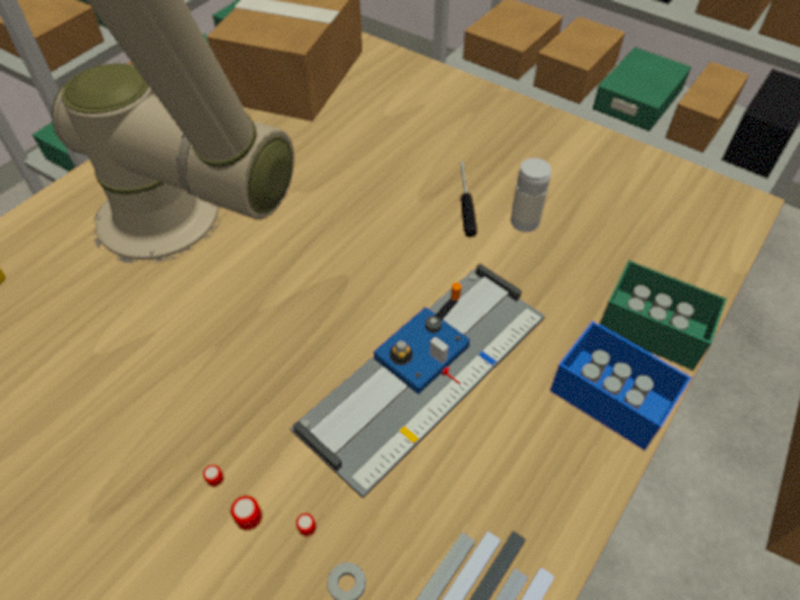

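Top view: the rail is centred near (390,290) with its +y to the left. The lever knob is at (322,298), hub (360,300), stud (404,305), pointer (388,260), yellow band (455,263), blue band (349,250). There are three red caps, at (563,282), (586,324) and (578,370). I'll enlarge the rail and caps.

Run:
```python
from h import *
c=np.load("pics/top0.npz")["color"]
a=cv2.resize(c[145:225,165:335],None,fx=4.7,fy=4.7,interpolation=cv2.INTER_CUBIC)
b=cv2.resize(c[170:245,345:395],None,fx=2.8,fy=2.8,interpolation=cv2.INTER_CUBIC)
s=np.load("pics/scene0.npz")["color"]
e=cv2.resize(s[290:350,125:210],None,fx=3.3,fy=3.3,interpolation=cv2.INTER_CUBIC)
o=np.zeros((600,800,3),np.uint8);o[:a.shape[0],:a.shape[1]]=a
o[380:380+b.shape[0],:b.shape[1]]=b;o[380:380+e.shape[0],300:300+e.shape[1]]=e
cv2.imwrite("pics/c1.png",o)
```

```text
(no output)
```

View pics/c1.png

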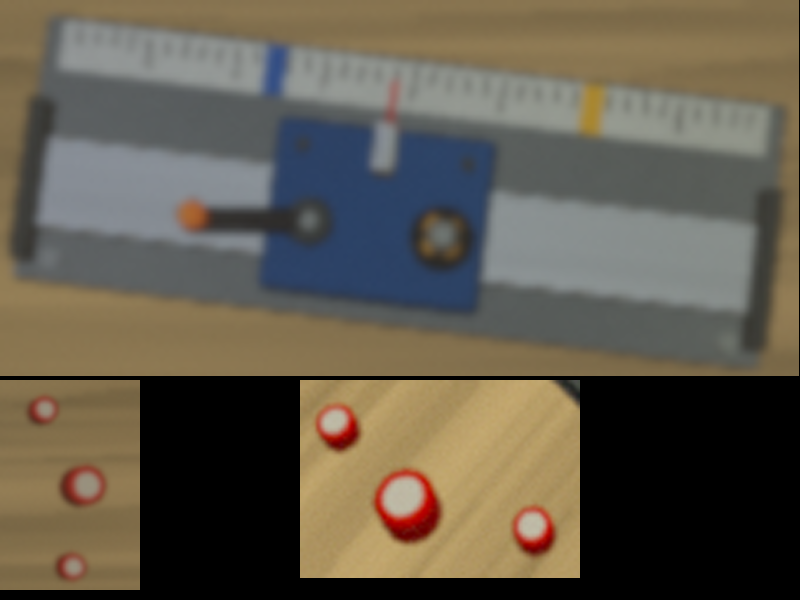

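```bash
cat >> h.py <<'E'
def A(x,y): return 165+x/4.7-.39, 145+y/4.7-.39
def B(x,y): return 345+x/2.8-.32, 170+(y-380)/2.8-.32
def C(x,y): return 125+(x-300)/3.3-.35, 290+(y-380)/3.3-.35
E
python3 - <<'E'
from h import *
d=np.load("pics/top0.npz");print("cam",-d["R"].T@d["t"])
for n,p,z in [("c1",(55,15),.008),("c2",(785,103),.008),("c3",(758,368),.008),("c4",(15,278),.008),("yel",(592,110),.012),("blu",(275,70),.012),
 ("ptr",(395,80),.014),("hub",(312,218),.06),("knob",(193,215),.088),("stud",(442,237),.07),("grip",(386,127),.081),("car1",(278,118),.046),("car2",(497,145),.046),("car3",(476,313),.046),("car4",(262,288),.046)]:
    print(n,pt("top0",*A(*p),z).round(4))
for n,p in [("cA",(44,408)),("cB",(87,485)),("cC",(73,567))]: print(n,pt("top0",*B(*p),.034 if n=="cB" else .024).round(4))
for n,p in [("cA",(535,524)),("cB",(404,496)),("cC",(333,421))]: print(n,pt("scene0",*C(*p),.034 if n=="cB" else .024).round(4))
E
```

```text
cam [0.47724667 0.0158512  1.22453463]
c1 [0.7061 0.2076 0.008 ]
c2 [ 0.656  -0.2055  0.008 ]
c3 [ 0.5064 -0.1878  0.008 ]
c4 [0.557  0.2277 0.008 ]
yel [ 0.6511 -0.0954  0.012 ]
blu [0.6737 0.0823 0.012 ]
ptr [0.6677 0.015  0.014 ]
hub [0.5858 0.0594 0.06  ]
knob [0.5848 0.1206 0.088 ]
stud [ 0.5748 -0.0098  0.07  ]
grip [0.6321 0.0198 0.081 ]
car1 [0.6417 0.0787 0.046 ]
car2 [ 0.627  -0.0404  0.046 ]
car3 [ 0.5357 -0.0286  0.046 ]
car4 [0.5492 0.0868 0.046 ]
cA [ 0.619  -0.2787  0.024 ]
cB [ 0.5459 -0.3156  0.034 ]
cC [ 0.4699 -0.3034  0.024 ]
cA [ 0.6211 -0.2767  0.024 ]
cB [ 0.5478 -0.3133  0.034 ]
cC [ 0.4715 -0.3031  0.024 ]
```

```bash
cat >> h.py <<'E'
def to(x,y,z,yawdeg,frm=None):
    """row numbers (shift/0.5, turn/pi) from measured pose (or frm=(x,y,z,yaw)) to target, tool-y line at yawdeg in world"""
    s=ctrl.sense(); M=Ro.from_quat(s["tool_rot"]).as_matrix(); p=np.array(s["ee_pos"])
    if frm is not None:
        p=np.array(frm[:3]);a=np.radians(frm[3]);c,q=np.cos(a),np.sin(a); M=np.array([[-q,c,0],[c,q,0],[0,0,-1.]])
    b=np.radians(yawdeg);c,q=np.cos(b),np.sin(b)
    N=np.array([[-q,c,0],[c,q,0],[0,0,-1.]])
    assert abs(np.linalg.det(N)-1)<1e-6
    r=np.r_[M.T@(np.array([x,y,z])-p)/.5, Ro.from_matrix(M.T@N).as_rotvec()/np.pi]
    print([round(float(v),4) for v in r]); return r
E
python3 - <<'E'
from h import *
M=Ro.from_quat(ctrl.sense()["tool_rot"]).as_matrix();print(M.round(3))
print(ctrl.get_image("wrist")["hand_eye"])
to(.585,.12,.25,1.)
E
```

```text
[[ 0.918  0.398 -0.   ]
 [ 0.398 -0.918  0.001]
 [ 0.    -0.001 -1.   ]]
[[-1.34864516e-04 -9.60811054e-01 -2.77204077e-01  7.24154014e-02]
 [ 9.99999709e-01 -3.37610172e-04  6.83666382e-04 -8.07658808e-04]
 [-7.50461133e-04 -2.77203904e-01  9.60810820e-01 -8.22913647e-02]
 [ 0.00000000e+00  0.00000000e+00  0.00000000e+00  1.00000000e+00]]
[1.1689, -0.8049, 0.1056, -0.0002, -0.0002, -0.3755]
```

apply_moves(series=[[0.08,-0.055,0.007,0,0,-0.026,0.5],[0.16,-0.11,0.014,0,0,-0.052,0.5],[0.24,-0.165,0.021,0,0,-0.078,0.5],[0.32,-0.22,0.028,0,0,-0.104,0.5],[0.4,-0.275,0.035,0,0,-0.13,0.5]])

```text
time: 0.65
ee_pos: [0.3381, -0.2743, 0.2851]
tool_rot: [0.917, 0.399, 0.0, 0.0]
contact_force: [0.8, -0.6, -0.2]
width: 0.568
gripper_force: 0.0
```

```bash
python3 -c "
from h import *
print(ctrl.sense()['time']);to(.585,.12,.25,1.)"
```

```text
0.65
[0.9134, -0.1768, 0.0702, 0.0, -0.0, -0.2445]
```

apply_moves(series=[[0.09,-0.017,0.007,0,0,-0.03,0.5],[0.18,-0.034,0.014,0,0,-0.06,0.5],[0.27,-0.05,0.02,0,0,-0.09,0.5],[0.36,-0.068,0.027,0,0,-0.12,0.5],[0.45,-0.085,0.034,0,0,-0.15,0.5]])

```text
time: 1.15
ee_pos: [0.4612, -0.081, 0.2681]
tool_rot: [0.798, 0.602, -0.0, 0.0]
contact_force: [-0.9, -0.5, 0.1]
width: 0.502
gripper_force: 0.0
```

```bash
python3 -c "
from h import *
to(.585,.12,.25,1.);to(.58,.02,.3,1.)"
```

```text
[0.4547, 0.1276, 0.0361, 0.0, 0.0, -0.0942]
[0.2596, 0.173, -0.0638, 0.0, 0.0, -0.0942]
```

apply_moves(series=[[0.065,0.043,-0.016,0,0,-0.03,0.5],[0.13,0.086,-0.032,0,0,-0.06,0.5],[0.195,0.13,-0.048,0,0,-0.0942,0.5],[0.26,0.173,-0.064,0,0,-0.0942,0.5],[0.26,0.173,-0.064,0,0,-0.0942,0.5]])

```text
time: 1.65
ee_pos: [0.5818, 0.0204, 0.3002]
tool_rot: [0.701, 0.713, 0.001, 0.0]
contact_force: [0.1, 0.2, 0.3]
width: 0.499
gripper_force: 0.0
```

```bash
python3 -c "
from h import *
snap('wrist','w1');crop('w1',0,0,512,384,1.5625,'w1b')"
```

```text
(no output)
```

View pics/w1b.png

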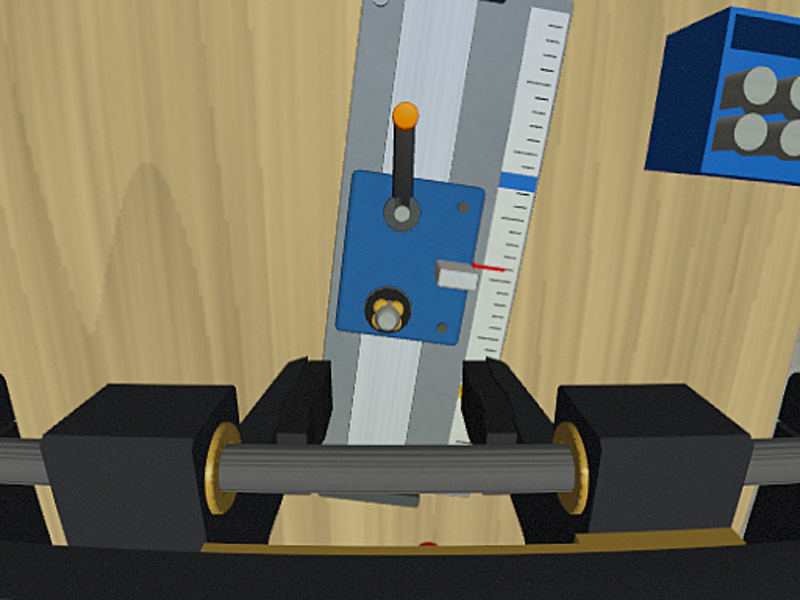

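Run:
```python
from h import *
for n,p,z in [("knob",(405,114),.088),("hub",(402,213),.06),("stud",(388,318),.076),("grip",(458,281),.081),("ptr",(504,269),.014),("blu",(518,182),.012),
  ("pl_tr",(574,0),.008),("strip_r",(465,440),.01)]:
    print(n,pt("w1",p[0]/1.5625-.18,p[1]/1.5625-.18,z).round(4))
k=pt("w1",405/1.5625-.18,114/1.5625-.18,.088)
to(*k[:2],.2,1.); to(*k[:2],.132,1.)
```

```text
knob [0.5863 0.1224 0.088 ]
hub [0.5861 0.0619 0.06  ]
stud [ 0.5778 -0.0074  0.076 ]
grip [0.6234 0.0205 0.081 ]
ptr [0.6691 0.0148 0.014 ]
blu [0.6753 0.0827 0.012 ]
pl_tr [0.7079 0.2127 0.008 ]
strip_r [ 0.6478 -0.1437  0.01  ]
[0.2065, 0.015, 0.1993, -0.0001, -0.0, -0.0005]
[0.2065, 0.015, 0.3353, -0.0001, -0.0, -0.0005]
```

apply_moves(series=[[0.09,0.007,0.09,0,0,0,0.5],[0.18,0.013,0.18,0,0,0,0.5],[0.205,0.013,0.25,0,0,0,0.5],[0.205,0.013,0.31,0,0,0,0.5],[0.205,0.013,0.338,0,0,0,0.5]])

```text
time: 2.2
ee_pos: [0.5827, 0.1205, 0.1273]
tool_rot: [0.702, 0.712, -0.003, -0.002]
contact_force: [-0.6, -0.0, -0.7]
width: 0.498
gripper_force: 0.0
```

apply_moves(series=[[0,0,0,0,0,0,0.5],[0,0,0,0,0,0,0.1],[0,0,0,0,0,0,0.1],[0,0,0,0,0,0,0.1],[0,0,0,0,0,0,0.1]], newtons=6)

```text
time: 2.7
ee_pos: [0.5853, 0.1201, 0.1323]
tool_rot: [0.702, 0.712, 0.001, 0.001]
contact_force: [0.3, -0.5, 3.5]
width: 0.181
gripper_force: 6.0
```

```bash
cat >> h.py <<'E'
def arc(hub,r,a0,angs,z,yaw0):
    f=(hub[0]+r*np.cos(np.radians(a0)),hub[1]+r*np.sin(np.radians(a0)),z,yaw0)
    for a in angs:
        to(hub[0]+r*np.cos(np.radians(a)),hub[1]+r*np.sin(np.radians(a)),z,yaw0+a-a0,f)
E
python3 - <<'E'
from h import *
print(ctrl.sense()['ee_pos'])
arc((.586,.0605),.06,90.5,[98,105.5,113,120.5,128],.13,1)
arc((.586,.0605),.06,128,[135.5,143,150.5,158,164.5],.13,1+37.5)
E
```

```text
[0.58528703 0.12014324 0.13226968]
[-0.0009, -0.0157, 0.0, 0.0, 0.0, -0.0417]
[-0.0038, -0.0311, 0.0, 0.0, 0.0, -0.0833]
[-0.0087, -0.046, 0.0, 0.0, 0.0, -0.125]
[-0.0156, -0.0601, 0.0, 0.0, 0.0, -0.1667]
[-0.0242, -0.0733, 0.0, 0.0, 0.0, -0.2083]
[-0.0009, -0.0157, 0.0, 0.0, 0.0, -0.0417]
[-0.0038, -0.0311, 0.0, 0.0, 0.0, -0.0833]
[-0.0087, -0.046, 0.0, 0.0, 0.0, -0.125]
[-0.0156, -0.0601, 0.0, 0.0, 0.0, -0.1667]
[-0.0229, -0.0716, 0.0, 0.0, 0.0, -0.2028]
```

apply_moves(series=[[-0.001,-0.0157,0,0,0,-0.0417,0.1],[-0.004,-0.031,0,0,0,-0.0833,0.1],[-0.009,-0.046,0,0,0,-0.125,0.1],[-0.0156,-0.06,0,0,0,-0.1667,0.1],[-0.024,-0.0733,0,0,0,-0.2083,0.1]], newtons=8)

```text
time: 3.2
ee_pos: [0.5489, 0.1079, 0.1323]
tool_rot: [0.434, 0.901, 0.001, 0.001]
contact_force: [2.9, -0.3, 1.7]
width: 0.176
gripper_force: 8.0
```

apply_moves(series=[[-0.001,-0.0157,0,0,0,-0.0417,0.1],[-0.004,-0.031,0,0,0,-0.0833,0.1],[-0.009,-0.046,0,0,0,-0.125,0.1],[-0.0156,-0.06,0,0,0,-0.1667,0.1],[-0.023,-0.0716,0,0,0,-0.203,0.1]])

```text
time: 3.7
ee_pos: [0.5279, 0.0769, 0.1323]
tool_rot: [0.13, 0.992, 0.001, 0.001]
contact_force: [8.3, 9.7, 0.1]
width: 0.177
gripper_force: 8.1
```

apply_moves(series=[[0,0,0,0,0,0,0.1],[0,0,0,0,0,0,0.1],[0,0,0,0,0,0,0.3],[0,0,0,0,0,0,0.4],[0,0,0,0,0,0,0.4]])

```text
time: 4.2
ee_pos: [0.5273, 0.0769, 0.131]
tool_rot: [0.133, 0.991, -0.0, -0.0]
contact_force: [-0.5, -0.1, 0.2]
width: 0.396
gripper_force: 0.0
```

Run:
```python
from h import *
to(.5273,.0769,.175,83.1);to(.6235,.0205,.175,83.1);to(.6235,.0205,.122,83.1)
```

```text
[-0.0, 0.0001, -0.0881, -0.0, -0.0003, -0.0463]
[-0.2153, -0.0582, -0.0882, -0.0, -0.0003, -0.0463]
[-0.2154, -0.0582, 0.0178, -0.0, -0.0003, -0.0463]
```

apply_moves(series=[[0,0,-0.088,0,0,0,0.4],[-0.1,-0.03,-0.088,0,0,-0.046,0.5],[-0.19,-0.05,-0.088,0,0,-0.046,0.5],[-0.215,-0.058,-0.06,0,0,-0.046,0.5],[-0.215,-0.058,0.018,0,0,-0.046,0.5]])

```text
time: 4.7
ee_pos: [0.6263, 0.0191, 0.124]
tool_rot: [0.061, 0.998, -0.0, 0.004]
contact_force: [0.5, -0.3, -1.0]
width: 0.498
gripper_force: 0.0
```

apply_moves(series=[[0,0,0,0,0,0,0.5],[0,0,0,0,0,0,0.06],[0,0,0,0,0,0,0.06],[0,0,0,0,0,0,0.06],[0,0,0,0,0,0,0.06]], newtons=25)

```text
time: 5.2
ee_pos: [0.6239, 0.0202, 0.1237]
tool_rot: [0.06, 0.998, -0.001, 0.001]
contact_force: [-1.9, -7.0, 4.6]
width: 0.156
gripper_force: 3.0
```

Run:
```python
from h import *
s=ctrl.sense();print(s['ee_pos'],s['width'],s['contact_force'])
p=s['ee_pos'];u=np.array([.1203,.9927])
to(p[0]-.1115*u[0],p[1]-.1115*u[1],p[2],83.1)
snap('top','top1');c=np.load('pics/top1.npz')['color']
cv2.imwrite('pics/c2.png',cv2.resize(c[145:225,165:335],None,fx=4.7,fy=4.7,interpolation=cv2.INTER_CUBIC))
```

```text
[0.62392198 0.02022966 0.12366128] 0.15633848510912268 [-1.93660417 -6.97479709  4.55940729]
[0.0001, -0.223, 0.0003, -0.0004, 0.0007, 0.0001]
```

apply_moves(series=[[0,0,0,0,0,0,0.06],[0,0,0,0,0,0,0.06],[0,-0.03,0,0,0,0,0.06],[0,-0.06,0,0,0,0,0.06],[0,-0.09,0,0,0,0,0.06]])

```text
time: 5.75
ee_pos: [0.6186, -0.0233, 0.1237]
tool_rot: [0.06, 0.998, 0.001, 0.001]
contact_force: [0.4, 6.8, 6.6]
width: 0.132
gripper_force: 25.0
```

apply_moves(series=[[0,-0.03,0,0,0,0,0.06],[0,-0.06,0,0,0,0,0.06],[0,-0.09,0,0,0,0,0.06],[0,-0.12,0,0,0,0,0.06],[0,-0.133,0,0,0,0,0.06]])

```text
time: 6.25
ee_pos: [0.6103, -0.0903, 0.1237]
tool_rot: [0.061, 0.998, 0.001, 0.001]
contact_force: [-1.9, 6.6, 8.4]
width: 0.135
gripper_force: 25.0
```

apply_moves(series=[[0,0,0,0,0,0,0.06],[0,0,0,0,0,0,0.06],[0,0,0,0,0,0,0.06],[0,0,0,0,0,0,0.06],[0,0,0,0,0,0,0.06]])

```text
time: 6.75
ee_pos: [0.6103, -0.0908, 0.1236]
tool_rot: [0.06, 0.998, -0.001, 0.001]
contact_force: [-3.5, -4.4, 8.0]
width: 0.132
gripper_force: 25.0
```

Run:
```python
from h import *
snap('wrist','w2');snap('scene','s2')
a=np.load('pics/w2.npz')['color'];b=np.load('pics/s2.npz')['color']
cv2.imwrite('pics/c3.png',cv2.hconcat([cv2.resize(a,(400,300)),cv2.resize(b[170:320,190:360],(400,300),interpolation=cv2.INTER_CUBIC)]))
```

```text
(no output)
```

View pics/c3.png

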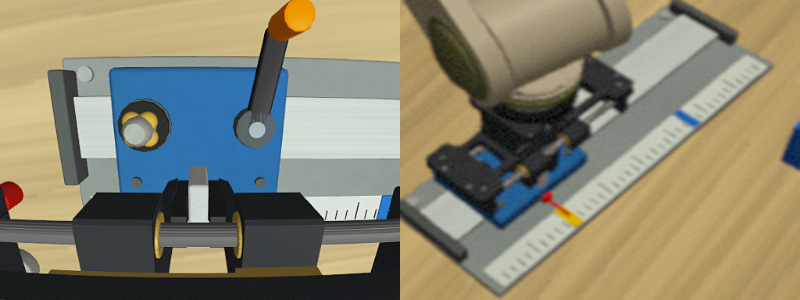

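The wrist and scene views show the carriage held at the plate, with the pointer tip next to the yellow band, at about (571,217) in the right half. I'll release and look from above for precision.

Run:
```python
from h import *
to(.64,-.16,.28,30)
```

```text
[-0.076, -0.1305, -0.3124, -0.0003, 0.0006, 0.2949]
```

apply_moves(series=[[0,0,0,0,0,0,0.3],[0,0,0,0,0,0,0.4],[0,0,0,0,0,0,0.45],[0,0,-0.1,0,0,0,0.45],[0,0,-0.15,0,0,0,0.45]])

```text
time: 7.35
ee_pos: [0.6107, -0.0901, 0.2]
tool_rot: [0.06, 0.998, -0.0, 0.001]
contact_force: [-0.0, -0.4, -0.0]
width: 0.454
gripper_force: 0.0
```

Run:
```python
from h import *
to(.64,-.16,.28,30)
```

```text
[-0.0754, -0.1318, -0.1596, 0.0003, 0.0008, 0.295]
```

apply_moves(series=[[-0.02,-0.04,-0.05,0,0,0.045,0.45],[-0.04,-0.08,-0.1,0,0,0.09,0.45],[-0.075,-0.13,-0.16,0,0,0.135,0.45],[-0.075,-0.13,-0.16,0,0,0.18,0.45],[-0.075,-0.13,-0.16,0,0,0.2,0.45]])

```text
time: 7.85
ee_pos: [0.6399, -0.1598, 0.2777]
tool_rot: [0.368, 0.93, 0.0, 0.001]
contact_force: [0.0, 0.4, -0.6]
width: 0.45
gripper_force: 0.0
```

Run:
```python
from h import *
print(ctrl.sense()['ee_pos'])
snap('wrist','w3')
H=np.array([[.653,-.095,.014],[.572,-.05,.06],[.514,-.034,.088],[.5635,-.118,.076]])
print(proj('w3',H)*1.5625)
crop('w3',0,0,512,384,1.5625,'w3b')
```

```text
[ 0.63986059 -0.15982325  0.27765101]
[[471.47074353 217.20372288]
 [450.76565174  72.28093176]
 [404.06076147 -47.91140211]
 [355.50358819 142.19050389]]
```

View pics/w3b.png

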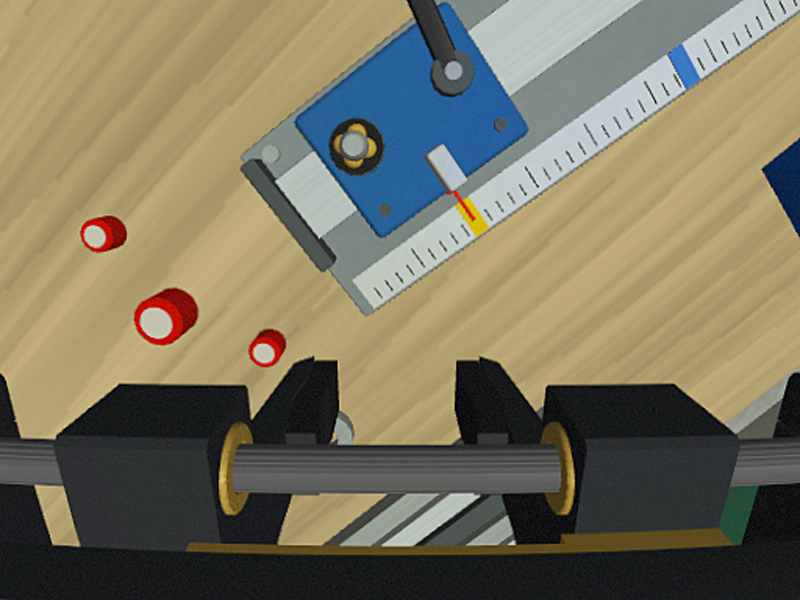

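The wrist view shows the pointer tip at (475,219), lying over the yellow band centred near (471,216). I'll measure the offset by colour.

Run:
```python
from h import *
crop('w3',270,110,330,160,13,'w3c')
u=np.array([.1203,.9927]);P=lambda x,y,z:pt('w3',x/1.5625-.18,y/1.5625-.18,z)
for n,q in (('hub',P(453,70,.06)),('stud',P(354,146,.076)),('capB',P(157,322,.034))): print(n,q.round(4))
c=np.load('pics/w3.npz')['color'].astype(int);b,g,r=c[...,0],c[...,1],c[...,2]
m=(r>170)&(g>130)&(b<70);m[:, :280]=0;m[:,330:]=0
ys,xs=np.nonzero(m);print(len(xs),xs.mean(),ys.mean())
W=np.array([pt('w3',x,y,.012)[:2] for x,y in zip(xs,ys)]);l=W@u;print('yel along',l.min(),l.max(),W.mean(0))
m=(r>150)&(g<90)&(b<90);m[:,:280]=0;m[:,330:]=0
ys,xs=np.nonzero(m);W=np.array([pt('w3',x,y,.014)[:2] for x,y in zip(xs,ys)]);e=np.array([.9927,-.1203])
for w in sorted(W.tolist(),key=lambda w:-np.dot(w,e)): print(round(np.dot(w,e),4),round(np.dot(w,u),4))
```

```text
hub [ 0.5717 -0.0482  0.06  ]
stud [ 0.5642 -0.1201  0.076 ]
capB [ 0.5478 -0.314   0.034 ]
194 302.1855670103093 138.5721649484536
yel along -0.020778488940067272 -0.009659214310077543 [ 0.653387   -0.09422341]
0.6614 -0.0152
0.6608 -0.0161
0.6605 -0.0146
0.6598 -0.0155
0.6592 -0.0164
0.6589 -0.0149
0.6582 -0.0158
0.6575 -0.0167
0.6573 -0.0152
0.6566 -0.0161
0.6564 -0.0145
0.6557 -0.0155
0.655 -0.0164
0.6548 -0.0148
0.6541 -0.0157
0.6534 -0.0167
0.6532 -0.0151
0.6525 -0.016
0.6522 -0.0145
0.6516 -0.0154
0.6509 -0.0163
0.6506 -0.0148
0.65 -0.0157
0.6493 -0.0166
0.6491 -0.0151
0.6484 -0.016
0.6475 -0.0153
0.6468 -0.0163
0.6466 -0.0147
0.6459 -0.0156
0.6452 -0.0165
0.645 -0.015
0.6443 -0.0159
0.6441 -0.0144
0.6436 -0.0168
0.6434 -0.0153
0.6427 -0.0162
0.6425 -0.0147
0.6418 -0.0156
0.6412 -0.0165
0.6409 -0.0149
0.6402 -0.0158
0.64 -0.0143
0.6396 -0.0168
0.6393 -0.0152
0.6387 -0.0161
0.6384 -0.0146
0.6378 -0.0155
0.6371 -0.0164
0.6369 -0.0149
0.6362 -0.0158
0.6358 -0.0182
0.6351 -0.0191
0.6345 -0.02
0.6342 -0.0185
```

View pics/w3c.png

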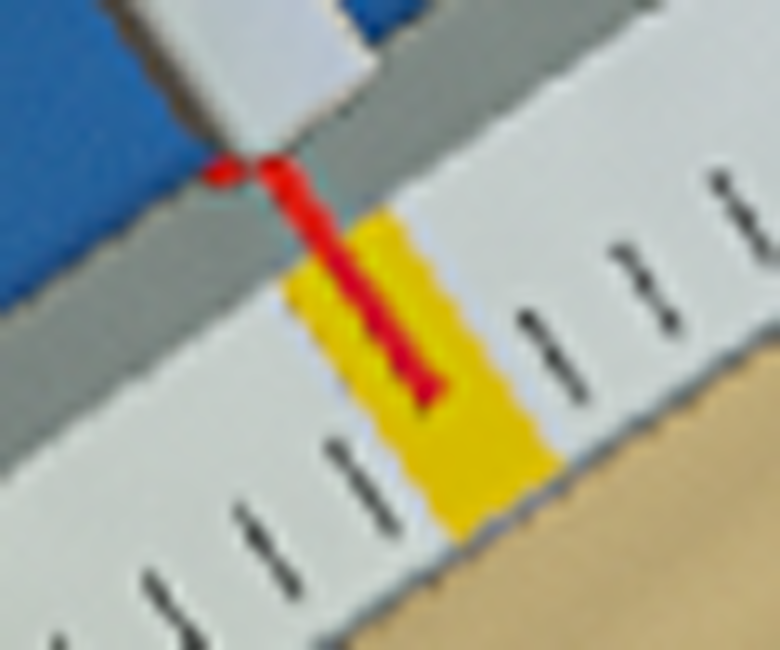

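The pointer is centred on the band to within 0.5 mm. Next I go to the knob and relock.

Run:
```python
from h import *
to(.5145,-.032,.2,73.3);to(.5145,-.032,.13,73.3)
arc((.572,-.049),.06,163.3,[156,148,140,132,124],.13,73.3)
arc((.572,-.049),.06,124,[116,108,100,92,84],.13,73.3-39.3)
```

```text
[0.357, 0.0139, 0.1543, 0.0001, -0.0, -0.1476]
[0.3569, 0.0139, 0.2943, 0.0001, -0.0, -0.1476]
[-0.001, 0.0152, 0.0, 0.0, 0.0, 0.0406]
[-0.0043, 0.0317, 0.0, 0.0, 0.0, 0.085]
[-0.0098, 0.0475, 0.0, 0.0, 0.0, 0.1294]
[-0.0175, 0.0623, 0.0, 0.0, 0.0, 0.1739]
[-0.0271, 0.076, 0.0, 0.0, 0.0, 0.2183]
[-0.0012, 0.0167, 0.0, 0.0, 0.0, 0.0444]
[-0.0046, 0.0331, 0.0, 0.0, 0.0, 0.0889]
[-0.0104, 0.0488, 0.0, 0.0, 0.0, 0.1333]
[-0.0182, 0.0636, 0.0, 0.0, 0.0, 0.1778]
[-0.0281, 0.0771, 0.0, 0.0, 0.0, 0.2222]
```

apply_moves(series=[[0.09,0.004,0.03,0,0,-0.04,0.4],[0.18,0.008,0.06,0,0,-0.08,0.4],[0.27,0.012,0.1,0,0,-0.12,0.4],[0.357,0.014,0.13,0,0,-0.1476,0.4],[0.357,0.014,0.2,0,0,-0.1476,0.4]])

```text
time: 8.4
ee_pos: [0.5116, -0.0295, 0.1786]
tool_rot: [0.139, 0.99, 0.0, 0.001]
contact_force: [0.8, -0.0, -0.3]
width: 0.402
gripper_force: 0.0
```

apply_moves(series=[[0,0,0.06,0,0,0,0.4],[0,0,0.094,0,0,0,0.4],[0,0,0.094,0,0,0,0.25],[0,0,0.094,0,0,0,0.1],[0,0,0.094,0,0,0,0.1]], newtons=4)

```text
time: 8.9
ee_pos: [0.5141, -0.0325, 0.1313]
tool_rot: [0.142, 0.99, -0.0, 0.001]
contact_force: [0.8, 0.3, -2.1]
width: 0.178
gripper_force: 4.0
```

apply_moves(series=[[0,0,0,0,0,0,0.1],[0,0,0,0,0,0,0.1],[0,0,0,0,0,0,0.1],[0,0,0,0,0,0,0.1],[0,0,0,0,0,0,0.1]])

```text
time: 9.4
ee_pos: [0.514, -0.0325, 0.131]
tool_rot: [0.142, 0.99, -0.0, 0.001]
contact_force: [-0.1, 1.1, 5.7]
width: 0.179
gripper_force: 4.0
```

apply_moves(series=[[-0.001,0.0152,0,0,0,0.0406,0.1],[-0.0043,0.0317,0,0,0,0.085,0.1],[-0.01,0.0475,0,0,0,0.1294,0.1],[-0.0175,0.0623,0,0,0,0.174,0.1],[-0.027,0.076,0,0,0,0.2183,0.1]])

```text
time: 9.9
ee_pos: [0.5379, -0.0002, 0.131]
tool_rot: [0.469, 0.883, -0.0, 0.001]
contact_force: [0.5, -4.6, 3.8]
width: 0.178
gripper_force: 4.0
```

apply_moves(series=[[-0.0012,0.0167,0,0,0,0.0444,0.1],[-0.0046,0.033,0,0,0,0.089,0.1],[-0.0104,0.049,0,0,0,0.1333,0.1],[-0.018,0.0636,0,0,0,0.178,0.1],[-0.028,0.077,0,0,0,0.222,0.1]], newtons=12)

```text
time: 10.4
ee_pos: [0.5774, 0.0097, 0.1309]
tool_rot: [0.743, 0.67, -0.0, 0.001]
contact_force: [-3.6, -5.7, 6.2]
width: 0.179
gripper_force: 12.0
```

Run:
```python
from h import *
s=ctrl.sense();print(s['ee_pos'],s['contact_force'],s['gripper_force'],s['torque'])
print(Ro.from_quat(s['tool_rot']).as_matrix().round(3))
```

```text
[0.57735786 0.00971946 0.13094924] [-3.5556073  -5.73970408  6.19092959] 11.997117167338729 [-0.88594192  0.41975851  0.03784916]
[[ 0.103  0.995  0.   ]
 [ 0.995 -0.103 -0.002]
 [-0.001  0.001 -1.   ]]
```

apply_moves(series=[[0,0.002,0,0,0,0,0.1],[0,0.004,0,0,0,0,0.1],[0,0.006,0,0,0,0,0.1],[0,0.008,0,0,0,0,0.1],[0,0.008,0,0,0,0,0.1]])

```text
time: 10.9
ee_pos: [0.5794, 0.0097, 0.1307]
tool_rot: [0.741, 0.672, -0.002, -0.002]
contact_force: [-13.3, -1.9, 12.5]
width: 0.175
gripper_force: 12.0
```

apply_moves(series=[[0,0,0,0,0,0,0.3],[0,0,0,0,0,0,0.4],[0,0,0,0,0,0,0.4],[0,0,-0.06,0,0,0,0.4],[0,0,-0.12,0,0,0,0.5]])

```text
time: 11.4
ee_pos: [0.5807, 0.01, 0.1903]
tool_rot: [0.741, 0.672, -0.001, -0.001]
contact_force: [-0.5, 0.6, -0.5]
width: 0.469
gripper_force: 0.0
```

Run:
```python
from h import *
to(.58,-.18,.3,-7)
```

```text
[-0.3782, 0.0353, -0.2195, -0.0006, -0.0001, 0.0078]
```

apply_moves(series=[[-0.08,0.007,-0.05,0,0,0,0.5],[-0.16,0.014,-0.1,0,0,0,0.5],[-0.24,0.021,-0.15,0,0,0,0.5],[-0.32,0.03,-0.19,0,0,0,0.5],[-0.378,0.035,-0.22,0,0,0,0.5]])

```text
time: 11.9
ee_pos: [0.5798, -0.1823, 0.3016]
tool_rot: [0.741, 0.671, 0.0, 0.001]
contact_force: [0.4, -0.7, 0.5]
width: 0.502
gripper_force: 0.0
```

apply_moves(series=[[0,0,0,0,0,0,0.6],[0,0,0,0,0,0,0.6],[0,0,0,0,0,0,0.6],[0,0,0,0,0,0,0.6],[0,0,0,0,0,0,0.6]])

```text
time: 12.4
ee_pos: [0.58, -0.179, 0.2999]
tool_rot: [0.74, 0.672, -0.0, -0.0]
contact_force: [0.7, -0.9, 0.7]
width: 0.6
gripper_force: 0.0
```

Run:
```python
from h import *
snap('wrist','w4');crop('w4',0,0,512,384,1.5625,'w4b');crop('w4',220,100,360,240,5,'x')
```

```text
(no output)
```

View pics/w4b.png

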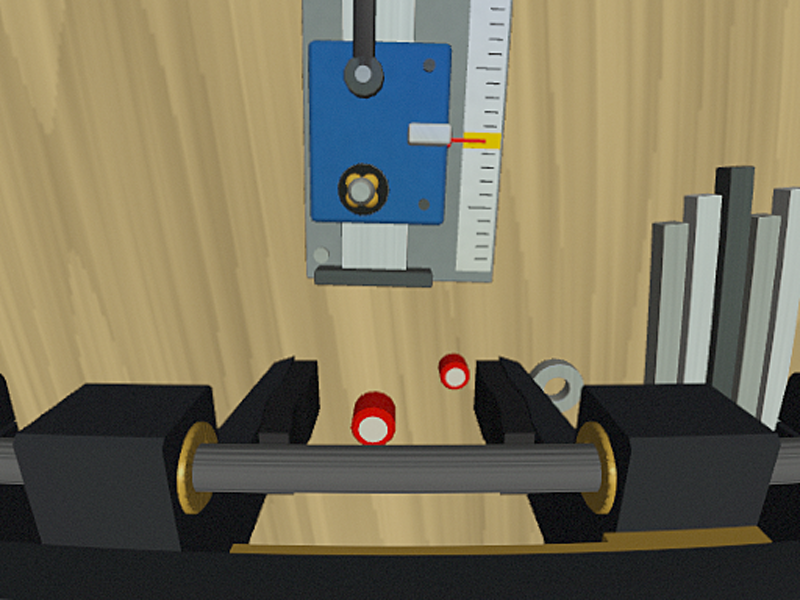

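The view shows the pointer centred on yellow at (480,141), the lever parallel to the rail, the stud tip at (361,190) and the cap's white top at (374,429).

Run:
```python
from h import *
P=lambda x,y,z:pt('w4',x/1.5625-.18,y/1.5625-.18,z).round(4)
print('stud',P(361,190,.076),'base',P(362,189,.051),'cap',P(374,429,.034),'hub',P(363,74,.06))
c=P(374,429,.034)
to(.548,-.3145,.15,-7);to(.548,-.3145,.073,-7)
```

```text
stud [ 0.5639 -0.1196  0.076 ] base [ 0.5628 -0.12    0.051 ] cap [ 0.5487 -0.3153  0.034 ] hub [ 0.5721 -0.0487  0.06  ]
[-0.2756, -0.0374, 0.2999, -0.0001, -0.0001, 0.0081]
[-0.2756, -0.0374, 0.4539, -0.0001, -0.0001, 0.0081]
```

apply_moves(series=[[-0.09,-0.012,0.03,0,0,0,0.7],[-0.18,-0.025,0.08,0,0,0,0.7],[-0.265,-0.036,0.12,0,0,0,0.7],[-0.276,-0.036,0.2,0,0,0,0.7],[-0.276,-0.036,0.29,0,0,0,0.7]])

```text
time: 12.95
ee_pos: [0.5483, -0.3171, 0.1546]
tool_rot: [0.741, 0.671, 0.0, 0.001]
contact_force: [0.4, 0.8, -0.2]
width: 0.701
gripper_force: 0.0
```

apply_moves(series=[[0,0,0.08,0,0,0,0.7],[0,0,0.14,0,0,0,0.7],[0,0,0.165,0,0,0,0.7],[0,0,0.165,0,0,0,0.7],[0,0,0.165,0,0,0,0.5]])

```text
time: 13.45
ee_pos: [0.5492, -0.3158, 0.0743]
tool_rot: [0.741, 0.672, 0.0, 0.001]
contact_force: [0.1, 0.6, -0.1]
width: 0.638
gripper_force: 0.0
```

apply_moves(series=[[0,0,0,0,0,0,0.3],[0,0,0,0,0,0,0.3],[0,0,0,0,0,0,0.3],[0,0,0,0,0,0,0.3],[0,0,0,0,0,0,0.3]], newtons=4)

```text
time: 13.95
ee_pos: [0.549, -0.3157, 0.074]
tool_rot: [0.741, 0.672, 0.0, 0.001]
contact_force: [0.0, 1.4, 6.9]
width: 0.431
gripper_force: 4.0
```

apply_moves(series=[[0,0,0,0,0,0,0.6],[0,0,0,0,0,0,0.62],[0,0,0,0,0,-0.045,0.62],[0,0,0,0,0,-0.09,0.62],[0,0,0,0,0,-0.135,0.62]])

```text
time: 14.45
ee_pos: [0.5485, -0.3154, 0.0726]
tool_rot: [0.58, 0.814, 0.0, -0.0]
contact_force: [-0.2, 0.0, 0.2]
width: 0.622
gripper_force: 0.0
```

apply_moves(series=[[0,0,0,0,0,-0.045,0.62],[0,0,0,0,0,-0.09,0.62],[0,0,0,0,0,-0.135,0.62],[0,0,0,0,0,-0.18,0.62],[0,0,0,0,0,-0.225,0.62]])

```text
time: 14.95
ee_pos: [0.5485, -0.3154, 0.0725]
tool_rot: [0.263, 0.965, 0.0, -0.0]
contact_force: [-0.2, -0.4, -0.0]
width: 0.618
gripper_force: 0.0
```

apply_moves(series=[[0,0,0,0,0,-0.045,0.62],[0,0,0,0,0,-0.09,0.62],[0,0,0,0,0,-0.13,0.62],[0,0,0.002,0,0,-0.14,0.62],[0,0,0.002,0,0,-0.14,0.3]])

```text
time: 15.45
ee_pos: [0.5484, -0.3154, 0.0715]
tool_rot: [0.049, 0.999, 0.0, -0.0]
contact_force: [-1.2, 0.0, -0.1]
width: 0.552
gripper_force: 0.0
```

apply_moves(series=[[0,0,0,0,0,0,0.3],[0,0,0,0,0,0,0.3],[0,0,0,0,0,0,0.3],[0,0,0,0,0,0,0.3],[0,0,0,0,0,0,0.3]], newtons=45)

```text
time: 15.95
ee_pos: [0.5485, -0.3155, 0.0717]
tool_rot: [0.049, 0.999, 0.0, -0.0]
contact_force: [0.9, 0.3, 0.5]
width: 0.421
gripper_force: 45.0
```

Run:
```python
from h import *
s=ctrl.sense();print(s['ee_pos'],s['width'],s['gripper_force'])
to(*s['ee_pos'][:2],.165,83.1);to(.564,-.1195,.165,83.1);to(.564,-.1195,.152,83.1)
```

```text
[ 0.54853191 -0.3154511   0.07169143] 0.42111485430650253 44.99993846176949
[0.0, 0.0, -0.1866, 0.0, -0.0, 0.0072]
[0.0075, 0.3931, -0.1866, 0.0, -0.0, 0.0072]
[0.0075, 0.3931, -0.1606, 0.0, -0.0, 0.0072]
```

apply_moves(series=[[0,0,-0.1,0,0,0,0.3],[0,0.03,-0.187,0,0,0,0.3],[0.002,0.12,-0.2,0,0,0,0.3],[0.004,0.21,-0.2,0,0,0,0.3],[0.006,0.29,-0.2,0,0,0,0.3]])

```text
time: 16.45
ee_pos: [0.5596, -0.169, 0.1723]
tool_rot: [0.049, 0.999, -0.0, 0.0]
contact_force: [-0.5, 0.4, -0.7]
width: 0.423
gripper_force: 45.0
```

apply_moves(series=[[0.001,0.05,0,0,0,0,0.3],[0.002,0.085,0,0,0,0,0.3],[0.002,0.103,0,0,0,0,0.3],[0.002,0.103,0,0,0,0,0.3],[0.002,0.103,0,0,0,0,0.3]])

```text
time: 16.95
ee_pos: [0.5638, -0.1204, 0.1717]
tool_rot: [0.049, 0.999, -0.0, 0.0]
contact_force: [-0.5, 0.7, 0.3]
width: 0.423
gripper_force: 45.0
```

Run:
```python
from h import *
print(ctrl.sense());to(.564,-.1195,.145,83.1)
snap('wrist','w5');snap('scene','s5')
a=np.load('pics/w5.npz')['color'];b=np.load('pics/s5.npz')['color']
cv2.imwrite('pics/c5.png',cv2.hconcat([cv2.resize(a,(400,300)),cv2.resize(b[190:310,190:330],(400,343),interpolation=cv2.INTER_CUBIC)[:300]]))
```

```text
{'time': 16.95, 'joints': array([-4.13513210e-01,  5.53465833e-01,  1.50030298e+00, -2.68516931e-04,
        1.08764810e+00, -1.88583905e+00]), 'joint_vel': array([-0.00852168, -0.00032113, -0.0011177 ,  0.00040279, -0.00029517,
        0.00089783]), 'joint_torque': array([ 9.29206442e-01, -4.82700920e+01, -2.23188239e+01, -1.54512003e-03,
        8.11815262e-02,  1.88660959e-02]), 'ee_pos': array([ 0.56377929, -0.12043765,  0.17165812]), 'tool_rot': array([ 4.91530650e-02,  9.98791247e-01, -1.42401513e-04,  3.97474690e-05]), 'contact_force': array([-0.4747431 ,  0.6873425 ,  0.33250733]), 'torque': array([ 0.01911726, -0.14400329, -0.0186487 ]), 'gripper_force': 44.999804416584084, 'width': 0.42257132629883537}
[-0.0003, 0.0019, 0.0533, -0.0001, 0.0, 0.007]
```

View pics/c5.png

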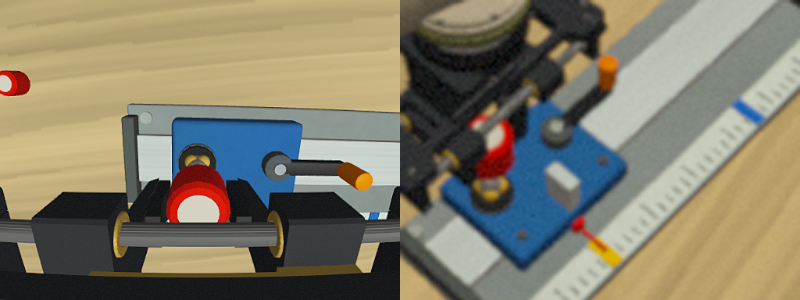

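The cap is held above the stud at about (197,160) in the left half; the lever is locked and the pointer is on yellow. Next I lower it and press.

apply_moves(series=[[0,0.001,0.02,0,0,0,0.3],[0,0.002,0.035,0,0,0,0.3],[0,0.002,0.045,0,0,0,0.3],[0,0.002,0.055,0,0,0,0.3],[0,0.002,0.06,0,0,0,0.3]], newtons=50)

```text
time: 17.55
ee_pos: [0.5637, -0.1191, 0.1416]
tool_rot: [0.049, 0.999, -0.001, -0.0]
contact_force: [-4.2, -4.1, 3.0]
width: 0.424
gripper_force: 50.0
```

apply_moves(series=[[0,0,0.002,0,0,0,0.3],[0,0,0.004,0,0,0,0.3],[0,0,0.006,0,0,0,0.3],[0,0,0.009,0,0,0,0.3],[0,0,0.012,0,0,0,0.3]])

```text
time: 18.05
ee_pos: [0.564, -0.1195, 0.137]
tool_rot: [0.049, 0.999, -0.001, 0.0]
contact_force: [-6.8, -4.6, 15.2]
width: 0.424
gripper_force: 50.0
```

apply_moves(series=[[0.001,-0.001,0.003,0,0,0,0.3],[0.002,-0.001,0.006,0,0,0,0.3],[0.002,-0.001,0.009,0,0,0,0.3],[0.002,-0.001,0.012,0,0,0,0.3],[0.002,-0.001,0.014,0,0,0,0.3]])

```text
time: 18.55
ee_pos: [0.5625, -0.1198, 0.1285]
tool_rot: [0.049, 0.999, -0.001, -0.0]
contact_force: [-1.5, -7.1, -3.7]
width: 0.428
gripper_force: 50.0
```

apply_moves(series=[[0,0,0.002,0,0,0,0.3],[0,0,0.004,0,0,0,0.3],[0,0,0.006,0,0,0,0.3],[0,0,0.007,0,0,0,0.3],[0,0,0.007,0,0,0,0.3]])

```text
time: 19.05
ee_pos: [0.5626, -0.1192, 0.1253]
tool_rot: [0.049, 0.999, -0.0, -0.0]
contact_force: [-2.8, -4.6, -0.1]
width: 0.424
gripper_force: 50.0
```

apply_moves(series=[[0,0,0.002,0,0,0,0.3],[0,0,0.004,0,0,0,0.3],[0,0,0.006,0,0,0,0.3],[0,0,0.006,0,0,0,0.3],[0,0,0.006,0,0,0,0.3]])

```text
time: 19.55
ee_pos: [0.5627, -0.1192, 0.123]
tool_rot: [0.049, 0.999, -0.0, 0.0]
contact_force: [-6.0, -3.0, 6.3]
width: 0.42
gripper_force: 50.0
```

apply_moves(series=[[0,0,0.002,0,0,0,0.3],[0,0,0.004,0,0,0,0.3],[0,0,0.004,0,0,0,0.3],[0,0,0.004,0,0,0,0.3],[0,0,0.004,0,0,0,0.3]])

```text
time: 20.05
ee_pos: [0.5628, -0.1192, 0.1225]
tool_rot: [0.049, 0.999, -0.001, 0.0]
contact_force: [-11.9, -2.1, 20.2]
width: 0.422
gripper_force: 50.0
```

apply_moves(series=[[0.001,0,0,0,0,0,0.3],[0.001,0,0.001,0,0,0,0.3],[0.001,0,0.001,0,0,0,0.3],[0.001,0,0.001,0,0,0,0.3],[0.001,0,0.001,0,0,0,0.3]])

```text
time: 20.55
ee_pos: [0.5627, -0.1192, 0.1224]
tool_rot: [0.049, 0.999, -0.001, 0.001]
contact_force: [-10.2, -1.7, 22.4]
width: 0.425
gripper_force: 50.0
```

Run:
```python
from h import *
snap('scene','s6');s=ctrl.sense();print(s['ee_pos'],s['contact_force'],s['gripper_force'])
b=np.load('pics/s6.npz')['color'];cv2.imwrite('pics/c6.png',cv2.resize(b[190:310,190:340],(750,600),interpolation=cv2.INTER_CUBIC))
```

```text
[ 0.56269691 -0.11919528  0.12243753] [-10.7230998   -2.29331525  22.16360103] 50.00600322440732
```

View pics/c6.png

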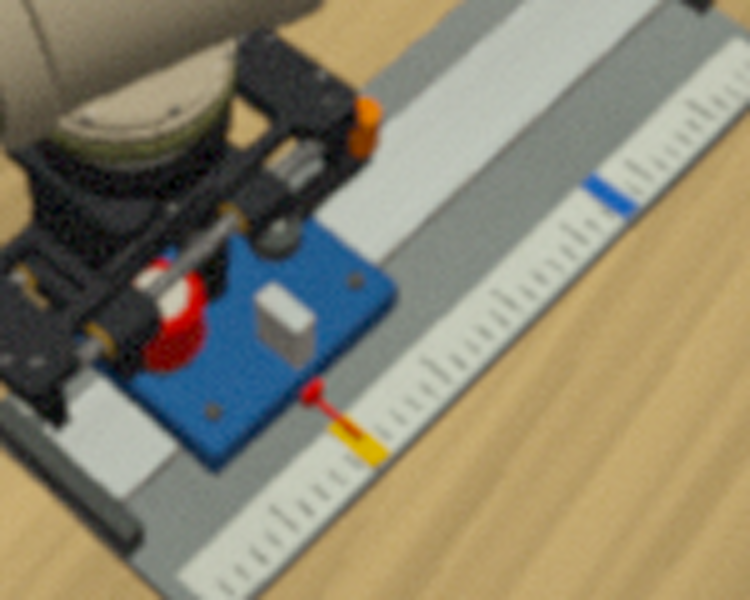

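The cap sits down on the carriage at (172,330), and the pointer tip at (355,435) is on the yellow band. I'm handing in.

```bash
python3 -c "
from bench import ctrl
print(ctrl.close_job())"
```

```text
the job is handed in; nothing more can be done
None
```

I handed the job in at about 20.6 s with the carriage pointer on the yellow band, the lever locked back against its stop, and the red cap clicked on and held fully home with about 22 N; the judge returned no result, so these are my own readings.

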